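# Click the route selector to the raised stud

### The job

On the grey route selector box, flick the teeth of the black thumbwheel round with a fingertip, gently and without spinning it fast, in whichever direction you like, until its metal pointer has clicked into place pointing at the one stud that stands up taller than the others. Only push the wheel's teeth: nothing needs to be gripped, do not push on the raised stud, leave the things lying and standing around where they are, unlifted, and take the finger away at the end.

Things in the scene. Friction and masses are not known exactly. Their poses are not given: they have to be found in the camera images.
- selector: Low grey route selector box, fixed. Origin: on the table straight below the wheel's axis; own z up, own +x points away from the robot, give or take 0.25 rad. The box spans own x -57 to 93 mm, own y -82 to 82 mm and is 22.5 mm high. Five road studs stand upright on its far half, 70 mm from the wheel's axis, at -72, -36, 0, 36 and 72 degrees from own +x.
- wheel (a joint): Thumbwheel's angle about its upright axis, rad: 0 with the pointer along the selector's own -x, positive counter-clockwise from above; turns endlessly both ways. A sprung follower pulls it into the nearest of ten clicks, at multiples of 36 degrees (0.628 rad); crests halfway, 18 degrees from a click; about 2 to 4 N at a tooth tip turns it. Settles at click -1, 0 or 1 as the run starts.
- wheel_center (a point): On the wheel's axis at the level of the tooth tops, 36 mm above the table. The black wheel lies flat, 24 to 36 mm above the table: a disc of radius 32 mm with ten straight radial teeth, 6 mm wide, 12 mm high, reaching out to radius 55 mm, open gaps between. In every click the teeth stand at multiples of 36 degrees from the selector's own -x, the gaps midway.
- pointer_tip (a point): Tip of the pointer, 55 mm from the wheel's axis, at the level of the tooth tops. The pointer is a bare-metal bar, 41 mm long and 5 mm wide, that lies radially on top of the wheel and of one of its teeth, raised about 2.7 mm.
- raised_stud_top (a point): Top centre of the one raised road stud: an upright steel pin, 8 mm in diameter, that stands 26 mm above the box (top 49 mm above the table), fixed. The other four studs are alike but only 5 mm high. Which of the five places it has changes.
- raised_stud: The raised stud itself; origin at the centre of its foot on the box top.
- gear_oil: Bystander: small oil bottle with a spout, 22x22x55 mm, standing right of the selector; loose; origin at the centre of its underside.
- paint_jar: Bystander: squat paint jar with lid, 30x30x34 mm, standing left of the selector; loose; origin at the centre of its underside.
- car_silver: Bystander: tiny model saloon car, 12x30x9 mm, in front and left of the selector; loose; origin at the centre of its underside.
- screwdriver_yellow: Bystander: small screwdriver, 14x113x14 mm, lying on the table; loose; origin at the centre of its underside.
- rail_rubber: Bystander: block-shaped track rubber, 27x62x19 mm; loose; origin at the centre of its underside.
- parts_tin: Bystander: open round tin with couplers, 59x59x21 mm; loose; origin at the centre of its underside.
- coach_01: Bystander: model rail coach, 19x130x33 mm; loose; origin at the centre of its underside.
- side_cutters: Bystander: flush cutters, 39x132x12 mm; loose; origin at the centre of its underside.

How it is judged (in metres and radians):
At the end, for the whole second after the job is handed in: The pointer's tip stands within 18 mm of the raised stud's centre seen from above (15 mm when exactly aligned, about 41 mm one click off: so within 9 degrees of it), and the wheel is at rest (horizontal distance between pointer_tip and raised_stud_top below 0.018 m and velocity of joint wheel between -0.1 and 0.1 rad/s); the robot touches nothing.
It fails at once if a bystander is moved more than 15 mm (pushed away, lifted or carried) (distance of any of gear_oil, paint_jar, car_silver, screwdriver_yellow, rail_rubber, parts_tin, coach_01, side_cutters from where it was at the start of the episode above 0.015 m).
It fails at once if the robot presses on the wheel with more than 20 N (contact force between the arm and wheel above 20 N).
It fails at once if the robot presses on the raised stud with more than 3 N (contact force between the arm and raised_stud above 3 N).
It fails at once if the wheel is spun faster than 15 rad/s instead of being clicked round (velocity of joint wheel above 15 rad/s or velocity of joint wheel below -15 rad/s).
It also fails if it takes over 64 s, if anything falls off the work surface, if the arm or the gripper's body presses on something with over 40 N, if the wrist force passes 120 N, or if a joint passes its speed limit or range.

### The arm

A 7-joint arm with a two-finger parallel gripper is mounted at the origin on a cart in front of the work surface, level with it; the furniture and walls round the work are solid. World frame = base frame: x ahead of the robot, y to its left, z up, the work surface at z = 0. Lengths are in m, angles in degrees, forces in N, time in s.
With the tool pointing down it reaches from about 0.4 to 0.9 m from the base axis. Payload 5.6 kg.
Tool frame: the origin (TCP) lies at the very end of the fingers, on their centre line; the grasp point (between the pads) lies 19 mm behind it; z points along the fingers, y is the line along which they close (so a half turn about z gives the same grasp; the last joint's range is limited). The gripper opens to 92 mm and grips with 3 to 60 N. Pads are 20 mm wide; open, the fingers measure 128 mm over their backs; the gripper's body (75 mm by 189 mm) begins 69 mm behind the grasp point.
Start: joints at [-74.083, 26.786, -0.665, 91.828, 0.344, 61.387, -3.226], TCP at [0.205, 0.617, 0.215] pointing down, gripper open.
Joint ranges: [-144.91, 144.91], [-17.63, 115.5], [-89.93, 88.59], [15.96, 139.68], [-74.01, 254.01], [8.47, 105.57], [-167.45, 167.45]. Speed limits (degrees/s): [147.25, 147.25, 180, 180, 180, 180, 180].

### API

Orientations are given as a 3x3 rotation matrix whose columns are the frame's x, y, z axes.
In Python, from workcell import ctrl gives the robot as it stands.
- The arm moves only by the shell command python3 -m creep 'ROWS' [FORCE]. ROWS is JSON, a list of rows, each a list of 3 entries, a list of its own where there are three numbers: the shift along the world's x, y, z in units of 150 mm (1.0 is 150 mm), then the turn about the world's z in units of 120 degrees (1.0 is 120 degrees), then the closure, from 0 (fully open) to 1 (shut). In form: [[[tx, ty, tz], turn, hand], ...]. A call has 1 to 12 rows; each row is the pose to reach, as a shift and turn from the pose commanded when the call began; what a row does not reach only later rows make up. A row lasts 1/8 s, in which the tool goes at most 62.5 mm and 10.7 degrees, less where a joint would pass 70% of its speed; a pose out of reach is approached as far as the arm can. A call with a number of a shift or a turn outside -1 to 1 is refused whole. A call with a gripper value outside its range is refused whole. The fingers move at their own pace and stop on an object; FORCE is the grip in N (left out, the last holds). Time passes only in rows, so rows that repeat a pose let the fingers close. It gives the time, the measured TCP pose, the force, the opening and the grip force at its end, in the units of the state.
- ctrl.observe(): the state, without advancing time (a new reading comes with each control period).
- ctrl.get_image(name): name is "scene" or "top" or "wrist"; returns the picture (384x512x3 uint8, red, green, blue); there is no depth.
- ctrl.calibration(name): a dict with "fx", "fy", "cx", "cy" (pixels), "R" (3x3) and "t" (3): a world point X has camera coordinates R X + t. Camera axes: x right, y down, z forward; pixel columns grow to the right and rows downward; lengths in m; the calibration is good to about 2 mm. A picture is of the moment at which its call begins: read the wrist's pose just before it. calibration takes no time and is no camera call; for the wrist camera it gives the pose at the moment of the call.
- ctrl.hand_in(): hands the job in; it is judged then, once.
The state is a dict: "time_s": time; "joint_positions": joint angles; "qvel": joint speeds; "joint_efforts": joint torques, N m; "tool_pos": TCP position; "tcp_rot": TCP orientation; "force": force on the tool from outside, world axes, zero at the start; "moment": the same for the moment, N m; "width": finger opening in m; "finger_force": force on a finger pad.
Only numpy, scipy, OpenCV 4.12 (cv2) and the standard library are available. Lean on these libraries where they do the work, as an engineer would, in place of code of your own. Each camera call takes 0.05 s, during which the arm holds its last target. There are 200 camera calls.

## Working session

There is one attempt and no reset: what is moved stays moved. The work goes in short steps, Python scripts to look and compute and a shell command to move; the robot and the scene stay as the last step left them, time stands still between calls to the robot, and variables do not carry over. Pictures are saved under pics/ and viewed, at most 10 in all, crops included, and the job is handed in when it is done.

```bash
mkdir -p pics
python3 - <<'E'
from workcell import ctrl
import cv2, numpy as np
s=ctrl.observe(); print(s["time_s"],s["tool_pos"],s["width"],s["force"])
for n in("top","scene"):
    c=ctrl.calibration(n); print(n,{k:np.round(v,4).tolist() for k,v in c.items()})
    cv2.imwrite(f"pics/{n}0.png",ctrl.get_image(n)[:,:,::-1])
E
```

```text
0.0 [0.20482377 0.61627898 0.21364457] 0.09179588446152649 [-0.38315231 -0.34844127  0.46190958]
top {'fx': 416.2874, 'fy': 416.2874, 'cx': 259.0957, 'cy': 192.3383, 'R': [[-0.024, -0.9997, -0.0101], [-0.9839, 0.0254, -0.1769], [0.1771, 0.0057, -0.9842]], 't': [0.1062, 0.528, 1.4729]}
scene {'fx': 377.1493, 'fy': 377.1493, 'cx': 259.8127, 'cy': 193.6482, 'R': [[0.737, -0.6759, -0.0002], [-0.5316, -0.5794, -0.6178], [0.4175, 0.4554, -0.7864]], 't': [-0.3347, 0.3688, 0.917]}
```

View pics/top0.png

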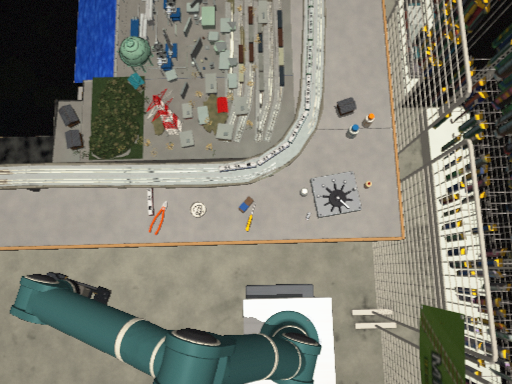

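View pics/scene0.png

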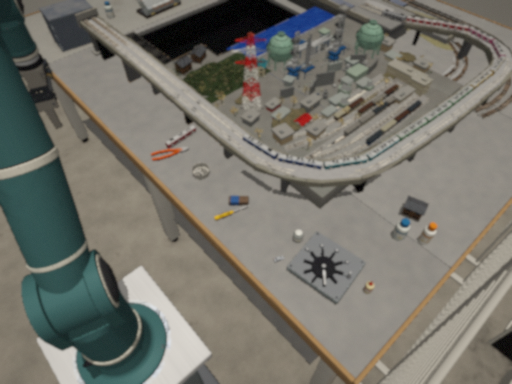

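The top view shows the selector at about (336,196), with the paint jar at (304,191), the oil bottle at (368,184) and the car at (308,215). The scene view shows the selector at about (325,266). I'll enlarge it next and locate it.

```bash
cat > h.py <<'E'
from workcell import ctrl
import cv2, numpy as np
def ray(c,u,v,z):
    R=np.array(c["R"]);t=np.array(c["t"]);o=-R.T@t
    d=R.T@np.array([(u-c["cx"])/c["fx"],(v-c["cy"])/c["fy"],1]); return o+d*(z-o[2])/d[2]
def proj(c,X):
    p=np.array(c["R"])@np.array(X)+np.array(c["t"]); return np.array([c["fx"]*p[0]/p[2]+c["cx"],c["fy"]*p[1]/p[2]+c["cy"]])
E
python3 - <<'E'
from h import *
a=cv2.imread("pics/top0.png")[160:230,290:385]; b=cv2.imread("pics/scene0.png")[220:310,270:390]
f=lambda i,w:cv2.resize(i,(w,500),interpolation=cv2.INTER_CUBIC)
cv2.imwrite("pics/crop0.png",np.hstack([f(a,400),f(b,400)]) if 0 else np.hstack([cv2.resize(a,(400,295),interpolation=2),cv2.resize(b,(400,295),interpolation=2)]))
for n,p in dict(top=(336,196),scene=(325,266)).items(): print(n,ray(ctrl.calibration(n),*p,0.03))
c=ctrl.calibration("top")
for n,p in dict(jar=(304,191),oil=(368,184),car=(308,215)).items(): print(n,ray(c,*p,0.02))
print(ctrl.observe()["tcp_rot"]); w=ctrl.calibration("wrist"); print(w["fx"],-np.array(w["R"]).T@w["t"],np.array(w["R"])[2])
E
```

```text
top [ 0.51263696 -0.18969014  0.03      ]
scene [ 0.50957462 -0.19927025  0.03      ]
jar [ 0.53619231 -0.0738513   0.02      ]
oil [ 0.55650863 -0.31295451  0.02      ]
car [ 0.4461069  -0.08468147  0.02      ]
[[-9.48971265e-01  3.15362273e-01 -4.18317266e-04]
 [ 3.15362536e-01  9.48969976e-01 -1.56698227e-03]
 [-9.71965665e-05 -1.61894274e-03 -9.99998685e-01]]
297.52571133508235 [0.13138498 0.64065606 0.38350964] [ 0.25769951 -0.08676504 -0.96232156]
```

View pics/crop0.png

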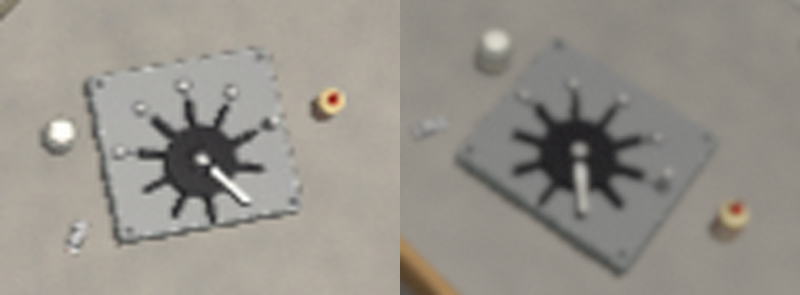

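The left crop shows the pointer (203,160)→(247,202) at about click +1. The stud at the far right (272,122) is the one that looks tall and casts a shadow, which would be own −72°, so two clicks counter-clockwise. I'll check this with the wrist camera after moving over.

```bash
python3 -m creep '[[[0.25,-0.25,0],-0.05,0.3],[[0.5,-0.5,0],-0.1,0.6],[[0.75,-0.75,0],-0.15,1],[[1,-1,0],-0.2,1],[[1,-1,0],-0.2,1]]' 20
python3 -m creep '[[[0.15,-0.25,0],-0.05,1],[[0.3,-0.5,0],-0.1,1],[[0.45,-0.75,0],-0.15,1],[[0.6,-1,0],-0.2,1],[[0.6,-1,0],-0.2,1]]'
python3 -m creep '[[[0,-0.25,0],-0.05,1],[[0,-0.5,0],-0.1,1],[[0,-0.75,0],-0.15,1],[[0,-1,0],-0.2,1],[[0,-1,0],-0.2,1]]'
python3 -m creep '[[[0,-0.25,0],-0.02,1],[[0,-0.5,0],-0.04,1],[[0,-0.75,0],-0.06,1],[[0,-1,0],-0.067,1],[[0,-1,0],-0.067,1]]'
python3 -m creep '[[[0,-0.25,0],0,1],[[0,-0.5,0],0,1],[[0,-0.75,0],0,1],[[0,-1,0],0,1],[[0,-1.0,0],0,1]]'
python3 -m creep '[[[-0.1,-0.2,0],0,1],[[-0.2,-0.4,0],0,1],[[-0.2,-0.4,0],0,1],[[-0.2,-0.4,0],0,1]]'
python3 - <<'E'
from h import *
s=ctrl.observe(); print(s["time_s"],s["tool_pos"],s["tcp_rot"][:,1],s["joint_positions"],s["force"],s["width"])
c=ctrl.calibration("wrist"); im=ctrl.get_image("wrist"); cv2.imwrite("pics/w1.png",im[:,:,::-1])
import pickle; pickle.dump(c,open("w1.pkl","wb"))
cv2.imwrite("pics/w1b.png",cv2.resize(im[:,:,::-1],(768,576),interpolation=2))
E
```

```text
time_s: 0.72
tool_pos: [0.3591, 0.4627, 0.2145]
tcp_rot: [[-0.733, 0.68, 0.002], [0.68, 0.733, -0.002], [-0.002, -0.0, -1.0]]
force: [-0.3, 0.1, 0.6]
width: 0.044
finger_force: 0.0
time_s: 1.35
tool_pos: [0.4464, 0.3143, 0.2145]
tcp_rot: [[-0.396, 0.918, 0.0], [0.918, 0.396, -0.001], [-0.001, -0.0, -1.0]]
force: [-0.6, 0.1, 0.8]
width: 0.0005
finger_force: 0.0
time_s: 1.98
tool_pos: [0.4449, 0.1648, 0.2147]
tcp_rot: [[0.011, 1.0, -0.0], [1.0, -0.011, -0.0], [-0.0, -0.0, -1.0]]
force: [0.5, 1.3, 0.3]
width: 0.0003
finger_force: 0.0
time_s: 2.6
tool_pos: [0.4452, 0.0155, 0.2148]
tcp_rot: [[0.149, 0.989, 0.001], [0.989, -0.149, 0.0], [0.0, 0.001, -1.0]]
force: [0.1, 1.2, -0.3]
width: 0.0004
finger_force: 0.0
time_s: 3.22
tool_pos: [0.4455, -0.1341, 0.2147]
tcp_rot: [[0.149, 0.989, 0.0], [0.989, -0.149, -0.001], [-0.001, 0.0, -1.0]]
force: [0.7, -0.5, 0.4]
width: -0.0
finger_force: 0.0
time_s: 3.72
tool_pos: [0.4159, -0.1912, 0.2145]
tcp_rot: [[0.144, 0.99, 0.0], [0.99, -0.144, 0.001], [0.001, -0.0, -1.0]]
force: [0.7, 0.7, 0.1]
width: 0.0003
finger_force: 0.0
3.725 [ 0.41594136 -0.1911571   0.21449083] [ 9.89639477e-01 -1.43574738e-01 -1.20943077e-05] [-16.69737129   8.36189034  41.28240075 119.79916044  -6.84663245
  54.10378203  20.05483825] [0.74536441 0.65583262 0.0941972 ] 0.0003319999944906071
```

View pics/w1b.png

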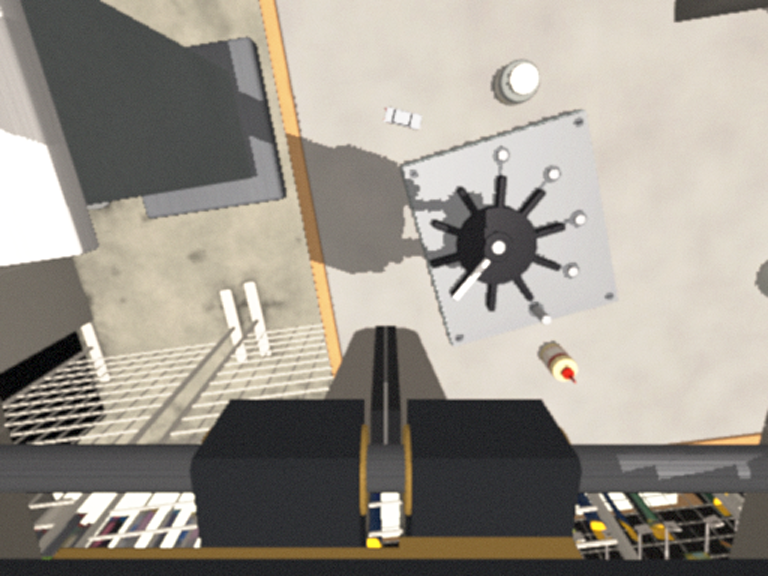

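The wrist view confirms the raised stud at (540,313), with the hub at (498,246) and the pointer tip at (455,297). I'll zoom in on the fingertip and measure the wheel by rays.

Run:
```python
from h import *
import pickle; c=pickle.load(open("w1.pkl","rb")); im=cv2.imread("pics/w1.png")
cv2.imwrite("pics/tip.png",cv2.resize(im[195:285,205:325],(800,600),interpolation=2))
def own(p,z): return ray(c,p[0]/1.5,p[1]/1.5,z)
# black wheel mask near hub -> centroid
g=im.max(axis=2); m=((g<70)*255).astype(np.uint8); m[:, :283]=0; m[205:]=0; m[:110]=0; m[:,380:]=0
# keep disc only: opening removes teeth
d=cv2.morphologyEx(m,cv2.MORPH_OPEN,cv2.getStructuringElement(cv2.MORPH_ELLIPSE,(21,21)))
M=cv2.moments(cv2.convexHull(np.argwhere(d)[:,::-1].astype(np.int32))); u,v=M["m10"]/M["m00"],M["m01"]/M["m00"]
C=ray(c,u,v,.036); print("disc",u*1.5,v*1.5,C,"R",np.sqrt(M["m00"]/np.pi)/c["fx"]*np.linalg.norm(C-(-np.array(c["R"]).T@c["t"])))
studs=[(502,155),(554,174),(580,218),(572,271)]
S=np.array([own(p,.0275)[:2] for p in studs]); 
# circle fit with radius .07
from scipy.optimize import least_squares
r=least_squares(lambda q:(q[:2]+.07*np.c_[np.cos(q[2]+np.radians([72,36,0,-36])),np.sin(q[2]+np.radians([72,36,0,-36]))]-S).ravel(),[C[0],C[1],.15])
print("from studs",r.x[:2],np.degrees(r.x[2]),"res mm",np.round(r.fun*1000,1))
P=own((455,297),.038)[:2]; T=own((541,320),.049)[:2]
for n,p in(("pointer",P),("raised",T)):
    q=p-r.x[:2]; print(n,p,np.hypot(*q),np.degrees(np.arctan2(q[1],q[0])-r.x[2]))
for z in(.049,.0275):print(z,[own((x,y),z)[:2].round(4).tolist() for x,y in((534,306),(546,320))])
s=np.array([0.41594136,-0.1911571,0.21449083]); print("tcp px*1.5",proj(c,s)*1.5)
```

```text
Traceback (most recent call last):
ZeroDivisionError: float division by zero
```

View pics/tip.png

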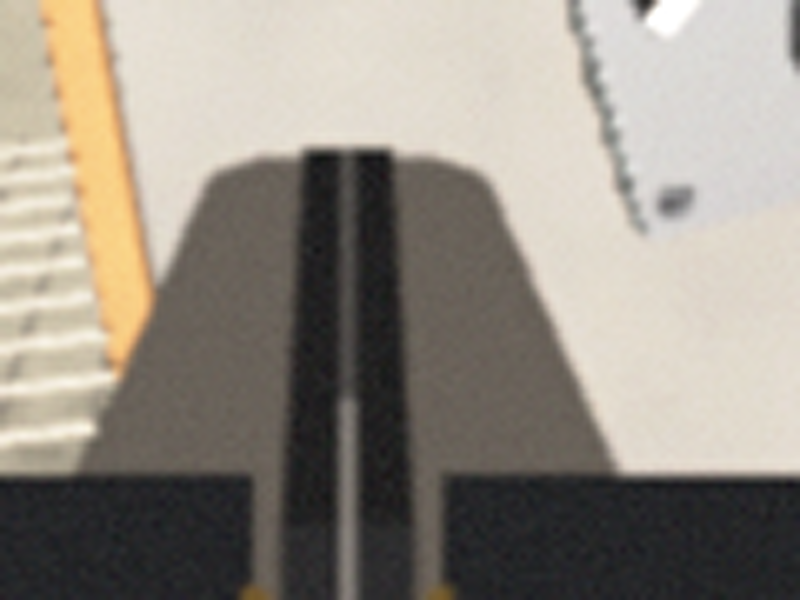

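The fingertip is about 25 mm across the closing direction with rounded corners, and 20 mm the other way. I'll now get the wheel geometry from the studs and the hub.

Run:
```python
from h import *
import pickle; c=pickle.load(open("w1.pkl","rb"))
from scipy.optimize import least_squares
def own(p,z): return ray(c,p[0]/1.5,p[1]/1.5,z)
print("hub",own((498,246),.038))
S=np.array([own(p,.0275)[:2] for p in[(502,155),(554,174),(580,218),(572,271)]]); A=np.radians([72,36,0,-36])
r=least_squares(lambda q:(q[:2]+.07*np.c_[np.cos(q[2]+A),np.sin(q[2]+A)]-S).ravel(),[.51,-.195,.15])
print("from studs",r.x[:2],np.degrees(r.x[2]),"res mm",np.round(r.fun*1000,1))
for n,p in(("pointer",own((455,297),.038)),("raised",own((541,320),.049)),("raised foot",own((535,306),.0225))):
    q=p[:2]-r.x[:2]; print(n,p,np.hypot(*q),np.degrees(np.arctan2(q[1],q[0])-r.x[2]))
yaw=r.x[2]
for a in(162,234):
  w=np.radians(a)+yaw
  for R in(.09,.060): print(a,R,r.x[:2]+R*np.array([np.cos(w),np.sin(w)]),"y-axis ang",np.degrees(w)-180)
```

```text
hub [ 0.50441605 -0.19620396  0.038     ]
from studs [ 0.50397508 -0.19660298] 8.644506983846545 res mm [ 0.1  0.4 -0.5  0.6 -0.2 -0.7  0.5 -0.4]
pointer [ 0.46654974 -0.2333355   0.038     ] 0.052439814082063725 -144.1797713068984
raised [ 0.53138079 -0.25873145  0.049     ] 0.06790449558296688 -74.84157766868593
raised foot [ 0.53525973 -0.25651726  0.0225    ] 0.06759030874838153 -71.07288372843803
162 0.09 [ 0.41517219 -0.18197262] y-axis ang -9.355493016153446
162 0.06 [ 0.44477315 -0.18684941] y-axis ang -9.355493016153446
234 0.09 [ 0.46261918 -0.27653851] y-axis ang 62.644506983846554
234 0.06 [ 0.47640448 -0.24989334] y-axis ang 62.644506983846554
```

Residuals are under 1 mm. The pointer is at own −144° and the raised stud at −72°, so it is +72° (two clicks CCW). Next I descend outside the teeth, in line with the gap at own 162°.

```bash
python3 -m creep '[[[-0.02,0.03,-0.25],-0.009,1],[[-0.04,0.067,-0.5],-0.009,1],[[-0.04,0.067,-0.75],-0.009,1],[[-0.04,0.067,-0.95],-0.009,1],[[-0.04,0.067,-0.95],-0.009,1],[[-0.04,0.067,-0.95],-0.009,1]]'
python3 -m creep '[[[0,0,-0.1],0,1],[[0,0,-0.2],0,1],[[0,0,-0.28],0,1],[[0,0,-0.28],0,1],[[0,0,-0.28],0,1]]'
python3 - <<'E'
from h import *
s=ctrl.observe(); p=s["tool_pos"]; print(p,s["tcp_rot"][:,1],s["force"])
C=np.array([.5040,-.1966]);y=np.radians(8.645); q=p[:2]-C; print(np.hypot(*q),np.degrees(np.arctan2(q[1],q[0])-y)%360)
w=np.radians(162)+y; print("to r60:",(C+.060*np.array([np.cos(w),np.sin(w)])-p[:2])/.15)
E
```

```text
time_s: 4.53
tool_pos: [0.4099, -0.1828, 0.0728]
tcp_rot: [[0.164, 0.986, 0.001], [0.986, -0.164, -0.0], [-0.0, 0.001, -1.0]]
force: [-0.2, 0.7, -0.0]
width: 0.0006
finger_force: 0.0
time_s: 5.15
tool_pos: [0.409, -0.1834, 0.0301]
tcp_rot: [[0.166, 0.986, -0.0], [0.986, -0.166, -0.0], [-0.0, -0.0, -1.0]]
force: [-0.8, -0.4, -0.5]
width: 0.0005
finger_force: 0.0
[ 0.40897526 -0.18339518  0.03008361] [ 9.86200901e-01 -1.65552957e-01 -4.45364422e-05] [-0.77940548 -0.42559927 -0.52686805]
0.09593783298895828 163.44373290323273
to r60: [ 0.23881819 -0.0230117 ]
```

```bash
python3 -m creep '[[[0.04,-0.004,-0.013],0,1],[[0.08,-0.008,-0.013],0,1],[[0.12,-0.012,-0.013],0,1],[[0.16,-0.016,-0.013],0,1],[[0.2,-0.02,-0.013],0,1],[[0.238,-0.023,-0.013],0,1],[[0.238,-0.023,-0.013],0,1],[[0.238,-0.023,-0.013],0,1]]'
python3 - <<'E'
from h import *
s=ctrl.observe(); p=s["tool_pos"]; print(p,s["force"])
c=ctrl.calibration("wrist"); im=ctrl.get_image("wrist")[:,:,::-1]; cv2.imwrite("pics/w2.png",cv2.resize(im[60:285,140:440],(800,600),interpolation=2))
C=np.array([.5040,-.1966]);y=np.radians(8.645); q=p[:2]-C; a=np.arctan2(q[1],q[0])-y; print(np.hypot(*q),np.degrees(a)%360)
a0=162
for d in range(6,79,6):
  w=np.radians(a0+d)+y; print(d,d/120,np.round((C+.060*np.array([np.cos(w),np.sin(w)])-p[:2])/.15,3))
E
```

```text
time_s: 6.15
tool_pos: [0.4444, -0.1865, 0.028]
tcp_rot: [[0.165, 0.986, -0.0], [0.986, -0.165, 0.0], [0.0, -0.0, -1.0]]
force: [-0.6, -0.4, 0.4]
width: 0.0006
finger_force: 0.0
[ 0.44442013 -0.18652721  0.02804998] [-0.63088776 -0.3821527   0.41479637]
0.060425339137365364 161.75910575282012
6 0.05 [-0.002 -0.044]
12 0.1 [-0.002 -0.086]
18 0.15 [ 0.002 -0.127]
24 0.2 [ 0.01  -0.168]
30 0.25 [ 0.023 -0.208]
36 0.3 [ 0.04  -0.247]
42 0.35 [ 0.06  -0.283]
48 0.4 [ 0.085 -0.317]
54 0.45 [ 0.113 -0.348]
60 0.5 [ 0.144 -0.376]
66 0.55 [ 0.177 -0.401]
72 0.6 [ 0.213 -0.422]
78 0.65 [ 0.252 -0.44 ]
```

View pics/w2.png

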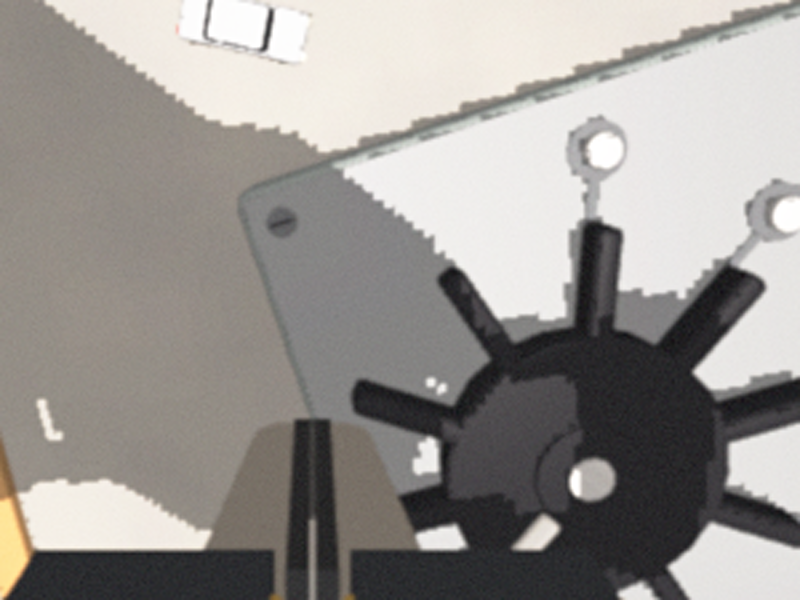

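The finger is in the gap, between the tooth at about (370,395) and the one partly hidden at (410,505), with no contact force. Now I sweep the first click along the arc.

```bash
python3 -m creep '[[[-0.002,-0.022,0],0.025,1],[[-0.002,-0.044,0],0.05,1],[[-0.002,-0.065,0],0.075,1],[[-0.002,-0.086,0],0.1,1],[[0,-0.106,0],0.125,1],[[0.002,-0.127,0],0.15,1],[[0.006,-0.148,0],0.175,1],[[0.01,-0.168,0],0.2,1],[[0.016,-0.188,0],0.225,1],[[0.023,-0.208,0],0.25,1],[[0.031,-0.228,0],0.275,1],[[0.04,-0.247,0],0.3,1]]'
python3 - <<'E'
from h import *
s=ctrl.observe(); p=s["tool_pos"]; print(p,s["force"],s["joint_positions"][6])
im=ctrl.get_image("wrist")[:,:,::-1]; cv2.imwrite("pics/w3.png",cv2.resize(im[60:285,140:440],(800,600),interpolation=2))
C=np.array([.5040,-.1966]);y=np.radians(8.645); q=p[:2]-C; a=np.arctan2(q[1],q[0])-y; print(np.hypot(*q),np.degrees(a)%360)
for d in range(3,43,3):
  w=np.radians(198+d)+y; print(d,d/120,np.round((C+.060*np.array([np.cos(w),np.sin(w)])-p[:2])/.15,3))
E
```

```text
time_s: 7.7
tool_pos: [0.4504, -0.2228, 0.0282]
tcp_rot: [[-0.449, 0.894, -0.0], [0.894, 0.449, 0.001], [0.001, 0.0, -1.0]]
force: [0.6, -0.9, -0.5]
width: 0.0005
finger_force: 0.0
[ 0.4504434  -0.22284861  0.02817538] [ 0.58537683 -0.85067134 -0.5236941 ] 66.67337542963942
0.059643096676656536 197.46492616822394
3 0.025 [ 0.009 -0.023]
6 0.05 [ 0.02  -0.041]
9 0.075 [ 0.032 -0.058]
12 0.1 [ 0.045 -0.075]
15 0.125 [ 0.058 -0.091]
18 0.15 [ 0.072 -0.106]
21 0.175 [ 0.088 -0.121]
24 0.2 [ 0.103 -0.134]
27 0.225 [ 0.12  -0.147]
30 0.25 [ 0.137 -0.159]
33 0.275 [ 0.155 -0.17 ]
36 0.3 [ 0.173 -0.18 ]
39 0.325 [ 0.192 -0.189]
42 0.35 [ 0.211 -0.198]
```

View pics/w3.png

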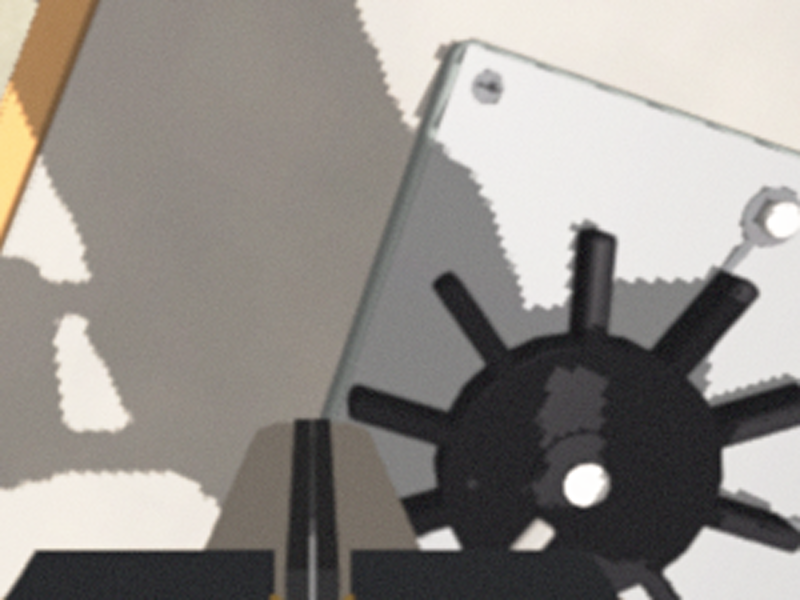

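The pointer is at the same place relative to the finger (about (530,535)), so the wheel followed by one click. I'll sweep the second click, then back out radially.

```bash
python3 -m creep '[[[0.009,-0.023,0],0.025,1],[[0.02,-0.041,0],0.05,1],[[0.032,-0.058,0],0.075,1],[[0.045,-0.075,0],0.1,1],[[0.058,-0.091,0],0.125,1],[[0.072,-0.106,0],0.15,1],[[0.088,-0.121,0],0.175,1],[[0.103,-0.134,0],0.2,1],[[0.12,-0.147,0],0.225,1],[[0.137,-0.159,0],0.25,1],[[0.155,-0.17,0],0.275,1],[[0.173,-0.18,0],0.3,1]]'
python3 -m creep '[[[0,0,0],0,1],[[0,0,0],0,1],[[-0.03,-0.06,0],0,1],[[-0.06,-0.12,0],0,1],[[-0.09,-0.18,0],0,1],[[-0.12,-0.24,0],0,1],[[-0.12,-0.24,0],0,1]]'
python3 -m creep '[[[0,0,0.2],0,1],[[-0.1,0,0.5],0,1],[[-0.2,0,0.8],0,1],[[-0.2,0,0.8],0,1],[[-0.2,0,0.8],0,1]]'
python3 - <<'E'
from h import *
import pickle
s=ctrl.observe(); print(s["time_s"],s["tool_pos"],s["force"])
c=ctrl.calibration("wrist"); pickle.dump(c,open("w4.pkl","wb"))
im=ctrl.get_image("wrist")[:,:,::-1]; cv2.imwrite("pics/w4.png",cv2.resize(im,(768,576),interpolation=2))
print([ (proj(c,X)*1.5).round().tolist() for X in((.504,-.1966,.036),(.5353,-.2575,.049))])
E
```

```text
time_s: 9.25
tool_pos: [0.4764, -0.2508, 0.0281]
tcp_rot: [[-0.887, 0.461, -0.0], [0.461, 0.887, -0.0], [0.0, -0.0, -1.0]]
force: [0.1, -0.0, -0.1]
width: 0.0007
finger_force: 0.0
time_s: 10.12
tool_pos: [0.458, -0.2878, 0.0282]
tcp_rot: [[-0.886, 0.464, -0.0], [0.464, 0.886, -0.0], [-0.0, -0.0, -1.0]]
force: [-1.1, 0.8, 0.5]
width: 0.0006
finger_force: 0.0
time_s: 10.75
tool_pos: [0.4288, -0.286, 0.1478]
tcp_rot: [[-0.887, 0.461, 0.0], [0.461, 0.887, 0.0], [0.0, 0.0, -1.0]]
force: [0.6, 0.4, -0.5]
width: 0.0011
finger_force: 0.0
10.75 [ 0.42877678 -0.28603928  0.14781679] [ 0.62929219  0.40216018 -0.46108061]
[[556.0, 315.0], [496.0, 399.0]]
```

View pics/w4.png

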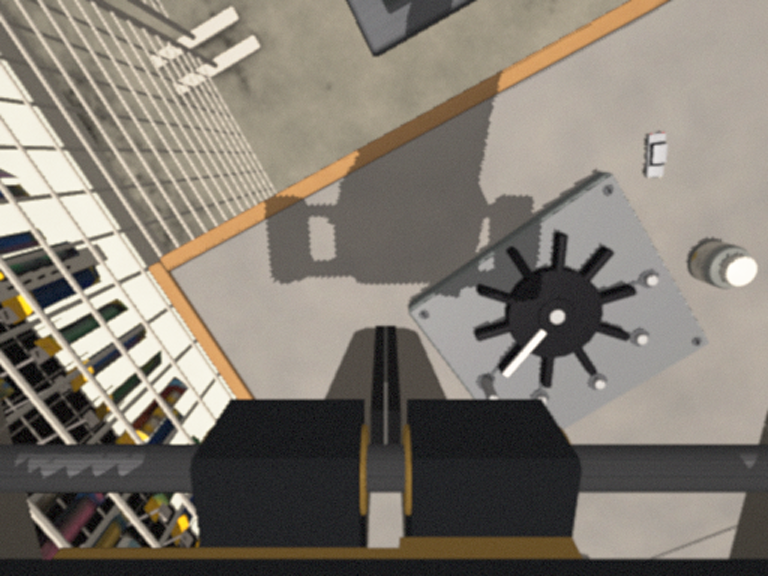

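The pointer tip at (505,375) faces the tall stud (foot (487,382), top about (494,398)). A numeric check comes first, then the hand-in if it holds.

Run:
```python
from h import *
import pickle; c=pickle.load(open("w4.pkl","rb"))
p=ray(c,505/1.5,375/1.5,.038)[:2]; C=np.array([.504,-.1966]); y=np.radians(8.645)
S=C+.07*np.array([np.cos(y-np.radians(72)),np.sin(y-np.radians(72))]); q=p-C
a=np.degrees(np.arctan2(q[1],q[0])-y); d=np.linalg.norm(p-S)
print(np.hypot(*q),a,d)
if abs(a+72)<5: print(ctrl.hand_in())
```

```text
0.05375740464338056 -71.76765308559521 0.016244500174269073
the job is handed in; nothing more can be done
None
```

I pushed the wheel two clicks counter-clockwise, so its pointer now faces the raised stud (measured at −71.8°, stud at −72°). The finger is withdrawn clear of the box, and the job is handed in; the hand-in returned no verdict.

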